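# Offer a tasting dish across the date-stall counter

## Task

Offer the customer the date ball to taste: take the dish that holds it by the wooden grip of its arched handle, lift it straight up clear of the counter, and only then turn it about a quarter turn so that the arch runs left to right along the counter and its open side faces the customer. Carry it over the middle of the rubber change mat and finish holding it there, still and level, its underside about ten centimetres above the counter; do not put it down. All the while keep the dish level so that the loose ball stays in the middle, do not touch the ball, and leave everything else on the counter where it stands.

Things in the scene. Friction and masses are not known exactly. Their poses are not given: they have to be found in the camera images.
- dish: the dish with the ball, about 0.32 kg: round dished steel plate, 155 mm across, rim 32 mm high, with a fixed arch of 7 mm rod (160 mm span) and a wooden grip at its top. Origin: centre of the underside; z up; y is the direction in which the arch runs. It starts left or right of the pack, the arch running away from the robot (within 25 degrees of +x)
- dish_grip (a point): centre of that dish's wooden grip, 121 mm above its underside: a straight bar 66 mm long (along y), 18 mm wide (x) and 16 mm high, edges rounded; the fingers close across its 18 mm width from above. Same axes as the dish
- dish_well (a point): middle of that dish's inner floor, 8 mm above its underside, straight below the grip; the inside curves up from here like a shallow bowl of 119 mm radius. Same axes as the dish
- ball: the date ball: a loose, hard chocolate-shelled ball 34 mm across, about 25 g, lying in the middle of the dish; its top is about 42 mm above the underside of the dish, so 70 mm below the grip's underside. Origin: a point on its skin that rolls with it
- ball_center (a point): centre of the date ball, 17 mm above the dish's inner floor
- mat_center (a point): middle of the top of the fixed black rubber change mat, 140 mm (x) by 220 mm (y) and 4 mm thick, on the customer's side of the counter. x points to the customer, y runs left to right along the counter, z up
- spare: a second dish of the same make, empty; it stands on the opposite side of the counter. Origin and axes as for the dish. Not to be disturbed
- pack: tray of pressed dates, 85 by 150 mm and 40 mm high, between the two dishes. Origin: centre of its underside. Not to be disturbed
- bottle_a: syrup bottle, 60 mm across, 168 mm high, to the left of the mat (+y). Origin: centre of its underside. Not to be disturbed
- bottle_b: the same bottle, to the right of the mat (-y). Origin: centre of its underside. Not to be disturbed
- tub: lidded tub, 124 mm across, 100 mm high, at the left (+y). Origin: centre of its underside. Not to be disturbed
- jar: jar of date paste, 75 mm across, 82 mm high, at the right (-y). Origin: centre of its underside. Not to be disturbed
- tongs: steel serving tongs, 195 mm long, 18 mm high, lying in front of the robot before the pack. Origin: middle of the underside. Not to be disturbed

How it is judged:
By the outcome, as a careful person would: the job done as asked, in the order asked, and still so for the second after the job is handed in, while the arm keeps its last pose, push and grip.
It also fails if it takes over 54 s, if anything falls off the work surface, if the arm or the gripper's body presses on something with over 40 N, if the wrist force passes 120 N, or if a joint passes its speed limit or range.

## Robot

A 6-joint arm with a two-finger parallel gripper is mounted at the origin on the work surface. World frame = base frame: x ahead of the robot, y to its left, z up, the work surface at z = 0. Lengths are in m, angles in degrees, forces in N, time in s.
With the tool pointing down it reaches from about 0.3 to 0.75 m from the base axis. Payload 8.5 kg.
Tool frame: the origin (TCP) lies on the centre line of the jaws, within the pads' length; the fingertips stand 14 mm ahead of it and the grasp point (between the pads) lies 5 mm behind it; z points along the fingers, y is the direction in which the jaws open and shut (so a half turn about z gives the same grasp; the last joint's range is limited). The gripper opens to 85 mm and grips with 20 to 120 N. Pads are 22 mm wide; open, the fingers measure 114 mm over their backs; the gripper's body (76 mm by 85 mm) begins 54 mm behind the grasp point. The pads swing forward as they close: fully open they stand 13 mm farther back than shut.
Start: joints at [60.143, 21.807, 74.336, -0, 83.858, -12.336], TCP at [0.166, 0.524, 0.224] pointing down, gripper open.
Joint ranges: [-178.18, 178.18], [-50.72, 133.34], [12.68, 142.11], [-81.47, 261.47], [9.98, 163.14], [-165.26, 165.26]. Speed limits (degrees/s): [136.94, 136.94, 180, 180, 180, 180].

## Interface

Orientations are given as a 3x3 rotation matrix whose columns are the frame's x, y, z axes.
In Python, from rig import env, optics, order, finder gives the robot as it stands.
- The arm moves only by the tool play_rows, never from a script. Its argument "commands" is a list of rows, each an object of numbers: "grip": the closure, from -1 (fully open) to 1 (shut); "x", "y", "z": the shift along the tool's x, y, z in m; "rx", "ry", "rz": the turn, a rotation vector about the tool's x, y, z in rad. A call has 1 to 12 rows; each row shifts and turns the commanded pose from where the row before left it, along the tool's axes as they then stand; what a row does not reach is not made up. A row lasts 1/8 s, in which the tool goes at most 62.5 mm and 10.7 degrees, less where a joint would pass 70% of its speed; a pose out of reach is approached as far as the arm can. A call is refused whole if a number of a shift passes 0.0625 or a number of a turn 0.188, either way. A call with a gripper value outside its range is refused whole. The fingers move at their own pace and stop on an object; "squeeze" is the grip in N (left out, the last holds). Time passes only in rows, so rows that do not move let the fingers close. It gives the time, the measured TCP pose, the force and the opening at its end, in the units of the state.
- env.observe(): the state, without advancing time (a new reading comes with each control period).
- optics.get_image(name): name is "scene" or "top"; returns a dict with "color" (400x640x3 uint8, blue, green, red), "range_z" (400x640 float32, m along the optical axis (not along the pixel's ray), 0 where there is no reading), "fov_y" (degrees; the focal length in pixels is half the picture's height over the tangent of half this angle, whatever the lens; pixels are square), "cx", "cy" (the principal point, pixels), "cam_to_world" (4x4, takes a point from camera to world coordinates). Camera axes: x right, y down, z forward; pixel columns grow to the right and rows downward; lengths in m; the calibration is good to about 2 mm. A picture is of the moment at which its call begins.
- order.close_job(): hands the job in, once; it reports no verdict.
Trained networks look in the newest picture that a camera, given by its name, has taken for a name from the list of things; names that differ only in an ending like _2 or _b are one class to them, and where a whole thing is asked for, a point or a joint stands for the part that bears it (a point fixed in the world has none). Each returns a list of dicts, best first, with "conf" (0 to 1); they miss things now and then, are a little off and sometimes report something else, mostly with a low value. They report only what shows in the picture. A call takes as long as a camera call.
- finder.boxes_of(camera, thing): "point" ([x, y, z] in m, in world coordinates, good to about 4 mm: the middle of the surface that is visible of it).
The state is a dict: "time_s": time; "q": joint angles; "qvel": joint speeds; "joint_efforts": joint torques, N m; "position": TCP position; "tool_rot": TCP orientation; "ft_force": force on the tool from outside, world axes, zero at the start; "wrist_torque": the same for the moment, N m; "grip_width": finger opening in m.
Only numpy, scipy, OpenCV 4.12 (cv2) and the standard library are available. Lean on these libraries where they do the work, as an engineer would, in place of code of your own. Each camera call takes 0.05 s, during which the arm holds its last target.

## Working session

There is one attempt and no reset: what is moved stays moved. The work goes in short steps, Python scripts to look and compute and a tool call to move; the robot and the scene stay as the last step left them, time stands still between calls to the robot, and variables do not carry over. Pictures are saved under pics/ and viewed, and the job is handed in when it is done.

Besides the shell and the picture viewer there is one more tool, called as name(argument=value, ...) on one line, values as JSON. play_rows: Moves the arm, as the interface text tells. Its arguments: {"type":"object","properties":{"commands":{"type":"array"},"squeeze":{"type":"number"}},"required":["commands"]}

```bash
mkdir -p pics; ls; cat > h.py <<'E'
import numpy as np, cv2
from rig import env, optics, order, finder
def cloud(im):
    d=im["range_z"]; h,w=d.shape
    f=h/2/np.tan(np.radians(im["fov_y"])/2)
    u,v=np.meshgrid(np.arange(w),np.arange(h))
    P=np.stack([(u-im["cx"])/f*d,(v-im["cy"])/f*d,d,np.ones_like(d)],-1)@np.array(im["cam_to_world"]).T
    P=P[...,:3]; P[d<=0]=np.nan
    return P
E
python3 - <<'E'
from h import *
for n in ("scene","top"):
    im=optics.get_image(n); cv2.imwrite(f"pics/{n}0.png",im["color"]); np.save(f"pics/{n}0.npy",cloud(im))
    print(n,im["fov_y"],im["cx"],im["cy"],np.round(im["cam_to_world"],3).tolist())
    for t in ["dish","dish_grip","dish_well","ball","ball_center","mat_center","spare","pack","bottle_a","tub","jar","tongs"]:
        try: print(t,[(np.round(b["point"],3).tolist(),round(b["conf"],2)) for b in finder.boxes_of(n,t)][:3])
        except Exception as e: print(t,e)
s=env.observe(); print({k:np.round(v,3).tolist() for k,v in s.items()})
E
```

```text
pics
scene 47.93022078413177 316.1274553932565 194.0372875673523 [[-0.826, 0.381, -0.415, 1.098], [0.563, 0.533, -0.632, 0.832], [-0.019, -0.755, -0.655, 0.977], [0.0, 0.0, 0.0, 1.0]]
dish [([0.412, 0.304, 0.026], 0.96)]
dish_grip [([0.411, 0.304, 0.023], 0.59), ([0.486, 0.008, 0.031], 0.24)]
dish_well [([0.415, 0.302, 0.021], 0.63)]
ball [([0.425, 0.304, 0.036], 0.45)]
ball_center []
mat_center [([0.656, -0.052, 0.002], 0.9)]
spare [([0.476, -0.263, 0.024], 0.65)]
pack [([0.489, 0.009, 0.035], 0.65), ([0.413, 0.3, 0.02], 0.33)]
bottle_a [([0.712, 0.351, 0.102], 0.58)]
tub [([0.462, 0.512, 0.095], 0.95), ([0.414, 0.304, 0.024], 0.47)]
jar [([0.394, -0.475, 0.062], 0.8)]
tongs [([0.367, 0.034, 0.017], 0.73)]
top 47.69694588281278 321.28302246378763 202.6361843513463 [[-0.007, -0.991, 0.131, 0.357], [-1.0, 0.007, -0.004, -0.004], [0.003, -0.131, -0.991, 1.505], [0.0, 0.0, 0.0, 1.0]]
dish [([0.415, 0.298, 0.021], 0.6)]
dish_grip [([0.416, 0.295, 0.021], 0.57), ([0.654, -0.061, 0.006], 0.54)]
dish_well [([0.412, 0.29, 0.027], 0.86)]
ball [([0.422, 0.292, 0.039], 0.45)]
ball_center [([0.419, 0.288, 0.04], 0.64)]
mat_center [([0.651, -0.06, 0.005], 0.57)]
spare [([0.488, -0.252, 0.022], 0.87)]
pack [([0.472, -0.008, 0.041], 0.88)]
bottle_a [([0.664, -0.342, 0.118], 0.79), ([0.685, 0.326, 0.11], 0.58)]
tub [([0.432, 0.486, 0.094], 0.69)]
jar [([0.385, -0.491, 0.081], 0.86), ([0.483, -0.252, 0.024], 0.2)]
tongs [([0.367, 0.02, 0.01], 0.67)]
{'time_s': 1.3, 'q': [60.143, 21.807, 74.336, -0.001, 83.859, -12.336], 'qvel': [0.116, -0.005, -0.081, 0.046, 0.125, 0.055], 'joint_efforts': [-0.0, -44.834, -23.147, -0.0, 0.001, -0.0], 'position': [0.166, 0.524, 0.224], 'tool_rot': [[-0.954, 0.301, -0.0], [0.301, 0.954, -0.0], [-0.0, -0.0, -1.0]], 'ft_force': [-0.12, -0.271, 0.708], 'wrist_torque': [-0.019, 0.003, -0.01], 'grip_width': 0.085}
```

View pics/scene0.png

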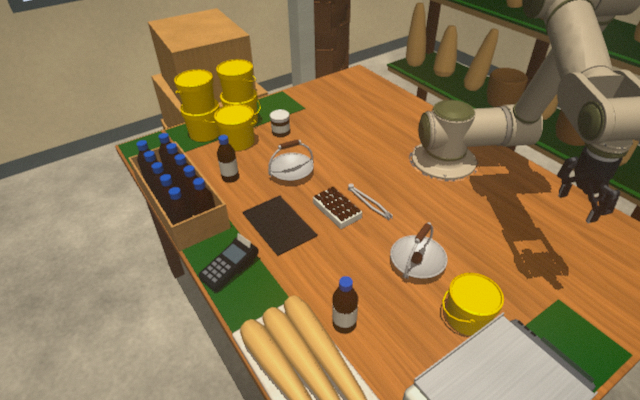

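View pics/top0.png

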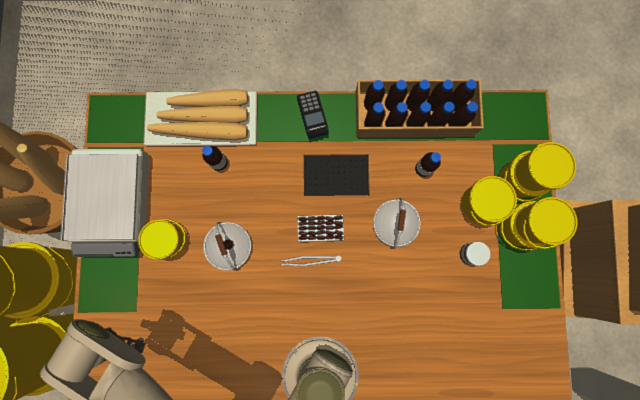

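```bash
python3 - <<'E'
import numpy as np
for n in("scene","top"):
    P=np.load(f"pics/{n}0.npy").reshape(-1,3); P=P[np.isfinite(P[:,0])]
    print(n,"table z",np.percentile(P[(P[:,2]<0.02)&(P[:,2]>-.02)][:,2],[5,50,95]))
    m=(abs(P[:,0]-.415)<.13)&(abs(P[:,1]-.3)<.1)&(P[:,2]>.06)&(P[:,2]<.16)
    Q=P[m]; print(len(Q)); 
    g=Q[Q[:,2]>.108]; print("grip",len(g),g.mean(0),g.min(0),g.max(0))
    for q in Q[np.argsort(Q[:,2])][::-max(1,len(Q)//40)]: print(np.round(q,3))
E
```

```text
scene table z [-0.00325837  0.00087002  0.00858851]
257
grip 184 [0.42261639 0.30343276 0.12620502] [0.37085404 0.27913355 0.10868855] [0.4638734  0.319903   0.13440436]
[0.427 0.302 0.134]
[0.4   0.296 0.132]
[0.444 0.316 0.131]
[0.396 0.288 0.131]
[0.439 0.311 0.131]
[0.409 0.291 0.13 ]
[0.388 0.288 0.13 ]
[0.4   0.297 0.13 ]
[0.449 0.311 0.129]
[0.398 0.298 0.129]
[0.418 0.293 0.129]
[0.416 0.298 0.129]
[0.395 0.299 0.128]
[0.439 0.308 0.128]
[0.382 0.29  0.128]
[0.453 0.311 0.128]
[0.418 0.309 0.128]
[0.421 0.293 0.127]
[0.421 0.311 0.127]
[0.449 0.308 0.127]
[0.43  0.313 0.127]
[0.401 0.288 0.126]
[0.398 0.289 0.125]
[0.407 0.301 0.125]
[0.45  0.316 0.124]
[0.413 0.307 0.123]
[0.446 0.316 0.121]
[0.4   0.303 0.12 ]
[0.456 0.316 0.116]
[0.458 0.319 0.112]
[0.371 0.286 0.111]
[0.37  0.286 0.107]
[0.472 0.321 0.103]
[0.472 0.322 0.101]
[0.355 0.278 0.095]
[0.476 0.323 0.093]
[0.476 0.32  0.09 ]
[0.477 0.322 0.086]
[0.486 0.324 0.081]
[0.479 0.326 0.078]
[0.487 0.328 0.074]
[0.487 0.328 0.069]
[0.347 0.272 0.062]
top table z [-0.00550575  0.00029441  0.00813468]
213
grip 167 [0.4130
[... 257 characters left out ...]

[0.415 0.298 0.129]
[0.385 0.291 0.129]
[0.388 0.288 0.129]
[0.379 0.282 0.129]
[0.433 0.301 0.128]
[0.439 0.299 0.128]
[0.397 0.298 0.128]
[0.418 0.295 0.128]
[0.382 0.291 0.127]
[0.442 0.308 0.127]
[0.382 0.289 0.126]
[0.436 0.296 0.126]
[0.403 0.289 0.126]
[0.415 0.286 0.126]
[0.397 0.28  0.125]
[0.448 0.302 0.125]
[0.415 0.29  0.124]
[0.379 0.286 0.124]
[0.385 0.289 0.123]
[0.421 0.296 0.123]
[0.412 0.305 0.122]
[0.443 0.297 0.12 ]
[0.4   0.281 0.12 ]
[0.418 0.288 0.117]
[0.37  0.279 0.113]
[0.364 0.276 0.11 ]
[0.37  0.277 0.107]
[0.462 0.316 0.105]
[0.364 0.275 0.101]
[0.358 0.276 0.097]
[0.476 0.316 0.094]
[0.351 0.271 0.089]
[0.351 0.269 0.083]
[0.342 0.267 0.074]
[0.488 0.323 0.064]
```

```bash
python3 - <<'E'
import numpy as np,cv2
for n in("scene","top"):
    P=np.load(f"pics/{n}0.npy"); C=cv2.imread(f"pics/{n}0.png").astype(int)
    def reg(m,name):
        m=m&np.isfinite(P[...,0]); Q=P[m]
        if len(Q)<5: print(name,len(Q)); return Q
        r=cv2.minAreaRect(Q[:,:2].astype(np.float32)); print(n,name,len(Q),"mean",Q.mean(0).round(4),"minarea",np.round(r[0],4),np.round(r[1],3),round(r[2],1),"bbox",np.percentile(Q,1,axis=0).round(3),np.percentile(Q,99,axis=0).round(3)); return Q
    x,y,z=P[...,0],P[...,1],P[...,2]
    reg((C.sum(-1)<130)&(abs(x-.65)<.1)&(abs(y+.055)<.14)&(abs(z)<.015),"mat")
    reg((abs(x-.48)<.07)&(abs(y)<.1)&(z>.025)&(z<.06),"pack")
    reg((abs(x-.415)<.1)&(abs(y-.3)<.1)&(z>.012)&(z<.04),"dish")
    G=reg((abs(x-.415)<.13)&(abs(y-.3)<.1)&(z>.110)&(z<.16),"archtop")
    A=P[(abs(x-.415)<.13)&(abs(y-.3)<.1)&(z>.045)&(z<.16)]
    G=P[(abs(x-.415)<.034)&(abs(y-.3)<.1)&(z>.110)&(z<.16)]
    for S,nm in((A,"arch"),(G,"grip")):
        c=S.mean(0); w,v=np.linalg.eigh(np.cov((S-c)[:,:2].T)); print(nm,c.round(4),"dir deg",np.degrees(np.arctan2(v[1,1],v[0,1])).round(1),np.sqrt(w).round(4))
    for k,cx,cy in(("tub",.44,.5),("jar",.39,-.48),("bA",.7,.34),("bB",.66,-.34),("spare",.48,-.255)):
        lo={"tub":.085,"jar":.07,"bA":.03,"bB":.03,"spare":.012}[k]; hi=.04 if k=="spare" else .2
        reg((np.hypot(x-cx,y-cy)<.1)&(z>lo)&(z<hi),k)
    reg((np.hypot(x-.166,y-.524)<.12)&(z>.19)&(z<.5),"gripper")
E
```

```text
scene mat 15 mean [ 0.6803 -0.0433  0.0063] minarea [ 0.6596 -0.0564] [0.122 0.219] 1.3 bbox [ 0.599 -0.164  0.001] [0.722 0.053 0.01 ]
scene pack 914 mean [0.477  0.005  0.0351] minarea [ 0.4733 -0.0013] [0.086 0.151] 2.6 bbox [ 0.435 -0.073  0.026] [0.515 0.072 0.042]
scene dish 1595 mean [0.4111 0.2981 0.0238] minarea [0.4164 0.3006] [0.153 0.153] 44.9 bbox [0.342 0.227 0.012] [0.491 0.373 0.038]
scene archtop 181 mean [0.422  0.3032 0.1265] minarea [0.4159 0.3   ] [0.094 0.019] 20.5 bbox [0.378 0.282 0.111] [0.459 0.318 0.132]
arch [0.4315 0.3066 0.1098] dir deg -159.7 [0.0043 0.0424]
grip [0.4179 0.3019 0.1279] dir deg -157.9 [0.0054 0.0204]
scene tub 2248 mean [0.4423 0.5128 0.0974] minarea [0.4378 0.5189] [0.162 0.124] 84.1 bbox [0.378 0.444 0.086] [0.497 0.595 0.111]
scene jar 208 mean [ 0.389  -0.4907  0.0809] minarea [ 0.4172 -0.4955] [0.139 0.081] 1.2 bbox [ 0.351 -0.534  0.071] [ 0.484 -0.457  0.087]
scene bA 1459 mean [0.7304 0.3474 0.0981] minarea [0.7536 0.346 ] [0.115 0.128] 46.5 bbox [0.681 0.282 0.033] [0.797 0.39  0.17 ]
scene bB 621 mean [ 0.6793 -0.3368  0.0997] 
[... 1134 characters left out ...]
] [0.496 0.594 0.11 ]
top jar 489 mean [ 0.3876 -0.4993  0.0824] minarea [ 0.4118 -0.5109] [0.075 0.137] 68.8 bbox [ 0.349 -0.534  0.072] [ 0.484 -0.464  0.111]
top bA 849 mean [0.7332 0.3303 0.0923] minarea [0.745  0.3232] [0.135 0.123] 27.7 bbox [0.668 0.272 0.037] [0.797 0.399 0.171]
top bB 423 mean [ 0.6637 -0.3477  0.117 ] minarea [ 0.6694 -0.3535] [0.06  0.054] 31.6 bbox [ 0.642 -0.382  0.034] [ 0.699 -0.327  0.172]
top spare 1303 mean [ 0.4855 -0.2566  0.0231] minarea [ 0.4856 -0.2558] [0.153 0.153] 48.9 bbox [ 0.412 -0.329  0.012] [ 0.559 -0.182  0.036]
top gripper 1019 mean [0.1654 0.4747 0.4362] minarea [0.1631 0.4936] [0.152 0.116] 59.5 bbox [0.095 0.407 0.259] [0.236 0.531 0.5  ]
```

```bash
python3 - <<'E'
import cv2
a=cv2.imread("pics/scene0.png")[200:300,360:480]; b=cv2.imread("pics/top0.png")[200:290,180:280]
cv2.imwrite("pics/crops.png",cv2.hconcat([cv2.resize(a,(480,400),interpolation=cv2.INTER_CUBIC)[:, :400],cv2.resize(b,(400,400),interpolation=cv2.INTER_CUBIC)]))
E
```

```text
(no output)
```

View pics/crops.png

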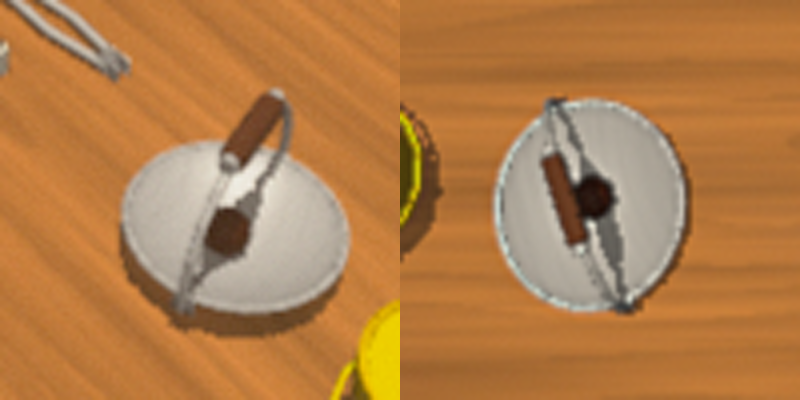

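play_rows(commands=[{"grip":-1,"x":-0.0255,"y":-0.0117},{"grip":-1,"x":-0.0255,"y":-0.0117},{"grip":-1,"x":-0.0255,"y":-0.0117},{"grip":-1,"x":-0.0255,"y":-0.0117},{"grip":-1,"x":-0.0255,"y":-0.0117},{"grip":-1,"x":-0.0255,"y":-0.0117},{"grip":-1,"x":-0.0255,"y":-0.0117},{"grip":-1,"x":-0.0255,"y":-0.0117},{"grip":-1,"x":-0.0255,"y":-0.0117},{"grip":-1,"x":-0.0255,"y":-0.0117},{"grip":-1,"x":-0.0255,"y":-0.0117},{"grip":-1,"x":-0.0255,"y":-0.0117}])

```text
invalid input at $.commands[0]: expected keys grip, x, y, z, rx, ry, rz
```

play_rows(commands=[{"grip":-1,"rz":0.176},{"grip":-1,"rz":0.176},{"grip":-1,"rz":0.176},{"grip":-1,"rz":0.176},{"grip":-1,"rz":0.176},{"grip":-1,"rz":0.176},{"grip":-1,"rz":0.176},{"grip":-1,"rz":0.176},{"grip":-1,"rz":0.176},{"grip":-1,"rz":0.176},{"grip":-1,"rz":0.176},{"grip":-1,"rz":0.176}])

```text
invalid input at $.commands[0]: expected keys grip, x, y, z, rx, ry, rz
```

play_rows(commands=[{"grip":-1,"rz":0.176},{"grip":-1,"rz":0.176},{"grip":-1},{"grip":-1}])

```text
invalid input at $.commands[0]: expected keys grip, x, y, z, rx, ry, rz
```

```bash
python3 - <<'E'
from h import *
s=env.observe(); print({k:np.round(v,4).tolist() for k,v in s.items() if k in("time_s","q","position","tool_rot","ft_force","grip_width")})
R=s["tool_rot"]; print("yaw y",np.degrees(np.arctan2(R[1][1],R[0][1])))
for n in ("scene","top"):
    im=optics.get_image(n); cv2.imwrite(f"pics/{n}1.png",im["color"]); P=cloud(im); np.save(f"pics/{n}1.npy",P)
    m=(np.hypot(P[...,0]-.415,P[...,1]-.298)<.14)
    for lo,hi in((.1,.14),(.17,.2),(.2,.23),(.23,.27),(.27,.35)):
        Q=P[m&(P[...,2]>lo)&(P[...,2]<hi)]
        if len(Q)>5:
            r=cv2.minAreaRect(Q[:,:2].astype(np.float32)); print(n,lo,len(Q),Q.mean(0).round(4),np.round(r[0],4),np.round(r[1],3),round(r[2],1))
a=cv2.imread("pics/scene1.png")[120:320,330:530]; b=cv2.imread("pics/top1.png")[170:300,160:290]
cv2.imwrite("pics/crops1.png",cv2.hconcat([cv2.resize(a,(400,400)),cv2.resize(b,(400,400))]))
E
```

```text
{'time_s': 1.3, 'q': [60.1426, 21.8069, 74.3362, -0.001, 83.859, -12.3355], 'position': [0.1656, 0.5245, 0.2244], 'tool_rot': [[-0.9536, 0.3011, -0.0], [0.3011, 0.9536, -0.0], [-0.0, -0.0, -1.0]], 'ft_force': [-0.1203, -0.2706, 0.7083], 'grip_width': 0.0853}
yaw y 72.47827896320975
scene 0.1 197 [0.4247 0.304  0.1246] [0.4202 0.3015] [0.106 0.018] 20.6
top 0.1 184 [0.4129 0.2954 0.1241] [0.4324 0.3378] [0.175 0.08 ] 65.4
```

View pics/crops1.png

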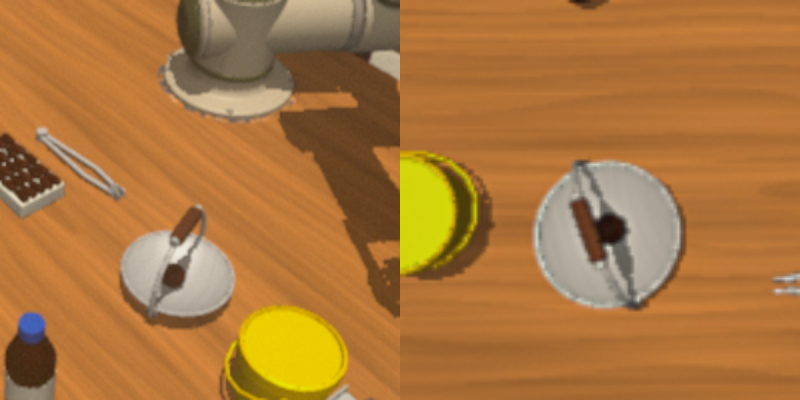

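The rows need all seven keys; the arm hasn't moved yet (the crop still shows the dish unattended). I'll repeat the moves with full rows.

play_rows(commands=[{"grip":-1,"x":-0.0255,"y":-0.0117,"z":0,"rx":0,"ry":0,"rz":0},{"grip":-1,"x":-0.0255,"y":-0.0117,"z":0,"rx":0,"ry":0,"rz":0},{"grip":-1,"x":-0.0255,"y":-0.0117,"z":0,"rx":0,"ry":0,"rz":0},{"grip":-1,"x":-0.0255,"y":-0.0117,"z":0,"rx":0,"ry":0,"rz":0},{"grip":-1,"x":-0.0255,"y":-0.0117,"z":0,"rx":0,"ry":0,"rz":0},{"grip":-1,"x":-0.0255,"y":-0.0117,"z":0,"rx":0,"ry":0,"rz":0},{"grip":-1,"x":-0.0255,"y":-0.0117,"z":0,"rx":0,"ry":0,"rz":0},{"grip":-1,"x":-0.0255,"y":-0.0117,"z":0,"rx":0,"ry":0,"rz":0},{"grip":-1,"x":-0.0255,"y":-0.0117,"z":0,"rx":0,"ry":0,"rz":0},{"grip":-1,"x":-0.0255,"y":-0.0117,"z":0,"rx":0,"ry":0,"rz":0},{"grip":-1,"x":-0.0255,"y":-0.0117,"z":0,"rx":0,"ry":0,"rz":0},{"grip":-1,"x":-0.0255,"y":-0.0117,"z":0,"rx":0,"ry":0,"rz":0}])

```text
time_s: 2.9
position: [0.4158, 0.2978, 0.2245]
tool_rot: [[-0.954, 0.301, 0.0], [0.301, 0.954, 0.0], [-0.0, 0.0, -1.0]]
ft_force: [0.3, -0.4, 0.2]
grip_width: 0.0855
```

play_rows(commands=[{"grip":-1,"x":0,"y":0,"z":0,"rx":0,"ry":0,"rz":0.176},{"grip":-1,"x":0,"y":0,"z":0,"rx":0,"ry":0,"rz":0.176},{"grip":-1,"x":0,"y":0,"z":0,"rx":0,"ry":0,"rz":0.176},{"grip":-1,"x":0,"y":0,"z":0,"rx":0,"ry":0,"rz":0.176},{"grip":-1,"x":0,"y":0,"z":0,"rx":0,"ry":0,"rz":0.176},{"grip":-1,"x":0,"y":0,"z":0,"rx":0,"ry":0,"rz":0.176},{"grip":-1,"x":0,"y":0,"z":0,"rx":0,"ry":0,"rz":0.176},{"grip":-1,"x":0,"y":0,"z":0,"rx":0,"ry":0,"rz":0.176},{"grip":-1,"x":0,"y":0,"z":0,"rx":0,"ry":0,"rz":0.176},{"grip":-1,"x":0,"y":0,"z":0,"rx":0,"ry":0,"rz":0.176},{"grip":-1,"x":0,"y":0,"z":0,"rx":0,"ry":0,"rz":0.176},{"grip":-1,"x":0,"y":0,"z":0,"rx":0,"ry":0,"rz":0.176}])

```text
time_s: 4.4
position: [0.4151, 0.2984, 0.2245]
tool_rot: [[0.753, 0.658, 0.0], [0.658, -0.753, 0.0], [0.0, 0.0, -1.0]]
ft_force: [-0.1, 0.3, 0.4]
grip_width: 0.0855
```

play_rows(commands=[{"grip":-1,"x":0,"y":0,"z":0,"rx":0,"ry":0,"rz":0.176},{"grip":-1,"x":0,"y":0,"z":0,"rx":0,"ry":0,"rz":0.176},{"grip":-1,"x":0,"y":0,"z":0.02,"rx":0,"ry":0,"rz":0},{"grip":-1,"x":0,"y":0,"z":0.02,"rx":0,"ry":0,"rz":0},{"grip":-1,"x":0,"y":0,"z":0,"rx":0,"ry":0,"rz":0},{"grip":-1,"x":0,"y":0,"z":0,"rx":0,"ry":0,"rz":0}])

```text
time_s: 5.15
position: [0.4155, 0.2986, 0.1852]
tool_rot: [[0.932, 0.363, 0.001], [0.363, -0.932, 0.0], [0.001, -0.0, -1.0]]
ft_force: [-0.3, -0.3, 0.3]
grip_width: 0.0856
```

```bash
python3 - <<'E'
from h import *
s=env.observe(); print({k:np.round(v,4).tolist() for k,v in s.items() if k in("time_s","q","position","tool_rot","ft_force","grip_width")})
R=s["tool_rot"]; print("yaw y",np.degrees(np.arctan2(R[1][1],R[0][1])))
for n in ("scene","top"):
    im=optics.get_image(n); cv2.imwrite(f"pics/{n}2.png",im["color"]); P=cloud(im); np.save(f"pics/{n}2.npy",P)
    m=(np.hypot(P[...,0]-.415,P[...,1]-.298)<.14)
    for lo,hi in((.11,.14),(.16,.19),(.19,.22),(.22,.26),(.26,.35)):
        Q=P[m&(P[...,2]>lo)&(P[...,2]<hi)]
        if len(Q)>5:
            r=cv2.minAreaRect(Q[:,:2].astype(np.float32)); print(n,lo,len(Q),Q.mean(0).round(4),np.round(r[0],4),np.round(r[1],3),round(r[2],1))
a=cv2.imread("pics/scene2.png")[120:320,330:530]; b=cv2.imread("pics/top2.png")[170:300,160:290]
cv2.imwrite("pics/crops2.png",cv2.hconcat([cv2.resize(a,(400,400)),cv2.resize(b,(400,400))]))
E
```

```text
{'time_s': 5.15, 'q': [22.4328, 19.8806, 84.2584, -0.0008, 75.7932, 91.1272], 'position': [0.4155, 0.2986, 0.1852], 'tool_rot': [[0.9317, 0.3633, 0.0011], [0.3633, -0.9317, 0.0004], [0.0012, -0.0, -1.0]], 'ft_force': [-0.2534, -0.2777, 0.3434], 'grip_width': 0.0856}
yaw y -68.69422206350633
scene 0.11 181 [0.4222 0.3031 0.1264] [0.4204 0.3015] [0.093 0.018] 21.5
scene 0.19 46 [0.4206 0.3035 0.2143] [0.4172 0.3013] [0.024 0.11 ] 20.4
scene 0.22 263 [0.4203 0.305  0.2455] [0.4175 0.3003] [0.026 0.148] 21.6
scene 0.26 1256 [0.4252 0.3122 0.3008] [0.4271 0.3053] [0.055 0.148] 25.0
top 0.11 19 [0.399  0.2821 0.1236] [0.3989 0.2819] [0.04  0.004] 13.8
top 0.22 18 [0.4287 0.2406 0.2499] [0.4312 0.2391] [0.019 0.028] 41.4
top 0.26 147 [0.4315 0.2437 0.2934] [0.4197 0.2647] [0.038 0.091] 42.1
```

View pics/crops2.png

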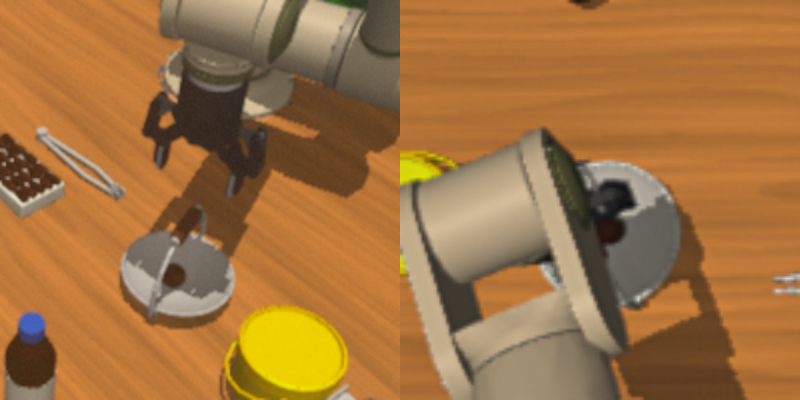

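play_rows(commands=[{"grip":-1,"x":0,"y":0,"z":0.005,"rx":0,"ry":0,"rz":0},{"grip":-1,"x":0,"y":0,"z":0.009,"rx":0,"ry":0,"rz":0},{"grip":-1,"x":0,"y":0,"z":0.01,"rx":0,"ry":0,"rz":0},{"grip":-1,"x":0,"y":0,"z":0.01,"rx":0,"ry":0,"rz":0},{"grip":-1,"x":0,"y":0,"z":0.01,"rx":0,"ry":0,"rz":0},{"grip":-1,"x":0,"y":0,"z":0.01,"rx":0,"ry":0,"rz":0},{"grip":-1,"x":0,"y":0,"z":0.009,"rx":0,"ry":0,"rz":0},{"grip":-1,"x":0,"y":0,"z":0.005,"rx":0,"ry":0,"rz":0},{"grip":-1,"x":0,"y":0,"z":0.001,"rx":0,"ry":0,"rz":0},{"grip":-1,"x":0,"y":0,"z":0,"rx":0,"ry":0,"rz":0}])

```text
time_s: 6.5
position: [0.4152, 0.2985, 0.1156]
tool_rot: [[0.932, 0.363, 0.0], [0.363, -0.932, 0.0], [0.0, -0.0, -1.0]]
ft_force: [-0.5, -0.1, -0.1]
grip_width: 0.0855
```

```bash
python3 - <<'E'
from h import *
for n in ("scene",):
    im=optics.get_image(n); cv2.imwrite(f"pics/{n}3.png",im["color"]); P=cloud(im)
a=cv2.imread("pics/scene3.png")[180:300,360:480]
cv2.imwrite("pics/crops3.png",cv2.resize(a,(500,500),interpolation=cv2.INTER_CUBIC))
E
```

```text
(no output)
```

View pics/crops3.png

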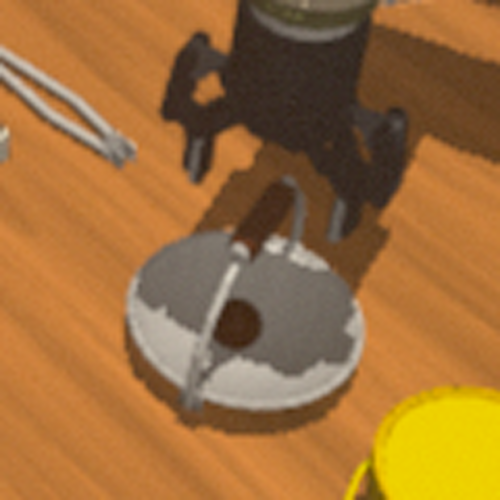

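play_rows(commands=[{"grip":-0.6,"x":0,"y":0,"z":0,"rx":0,"ry":0,"rz":0},{"grip":-0.2,"x":0,"y":0,"z":0,"rx":0,"ry":0,"rz":0},{"grip":0.1,"x":0,"y":0,"z":0,"rx":0,"ry":0,"rz":0},{"grip":0.3,"x":0,"y":0,"z":0,"rx":0,"ry":0,"rz":0},{"grip":0.35,"x":0,"y":0,"z":0,"rx":0,"ry":0,"rz":0},{"grip":0.4,"x":0,"y":0,"z":0,"rx":0,"ry":0,"rz":0}], squeeze=25)

```text
time_s: 7.3
position: [0.4151, 0.2984, 0.1154]
tool_rot: [[0.932, 0.363, -0.0], [0.363, -0.932, -0.0], [-0.0, 0.0, -1.0]]
ft_force: [-0.1, 1.3, -0.1]
grip_width: 0.0255
```

play_rows(commands=[{"grip":0.44,"x":0,"y":0,"z":0,"rx":0,"ry":0,"rz":0},{"grip":0.48,"x":0,"y":0,"z":0,"rx":0,"ry":0,"rz":0},{"grip":0.52,"x":0,"y":0,"z":0,"rx":0,"ry":0,"rz":0},{"grip":0.56,"x":0,"y":0,"z":0,"rx":0,"ry":0,"rz":0},{"grip":0.6,"x":0,"y":0,"z":0,"rx":0,"ry":0,"rz":0},{"grip":0.65,"x":0,"y":0,"z":0,"rx":0,"ry":0,"rz":0},{"grip":0.7,"x":0,"y":0,"z":0,"rx":0,"ry":0,"rz":0}])

```text
time_s: 8.18
position: [0.4153, 0.2984, 0.1155]
tool_rot: [[0.932, 0.363, 0.0], [0.363, -0.932, -0.0], [0.0, 0.0, -1.0]]
ft_force: [1.1, -1.6, 2.9]
grip_width: 0.0169
```

play_rows(commands=[{"grip":1,"x":0,"y":0,"z":0,"rx":0,"ry":0,"rz":0},{"grip":1,"x":0,"y":0,"z":0,"rx":0,"ry":0,"rz":0},{"grip":1,"x":0,"y":0,"z":0,"rx":0,"ry":0,"rz":0},{"grip":1,"x":0,"y":0,"z":0,"rx":0,"ry":0,"rz":0}], squeeze=60)

```text
time_s: 8.68
position: [0.4153, 0.2984, 0.1157]
tool_rot: [[0.932, 0.363, 0.001], [0.363, -0.932, 0.0], [0.001, 0.0, -1.0]]
ft_force: [0.4, -2.8, 5.6]
grip_width: 0.016
```

```bash
cat > look.py <<'E'
from h import *
import sys
k=sys.argv[1]; cx,cy=float(sys.argv[2]),float(sys.argv[3])
s=env.observe(); print({k:np.round(v,4).tolist() for k,v in s.items() if k in("time_s","q","position","ft_force","wrist_torque","grip_width")})
cs=[]
for n in ("scene","top"):
    im=optics.get_image(n); cv2.imwrite(f"pics/{n}_{k}.png",im["color"]); P=cloud(im); np.save(f"pics/{n}_{k}.npy",P)
    print(n,"ball",[(np.round(b["point"],3).tolist(),round(b["conf"],2)) for b in finder.boxes_of(n,"ball")][:2],"dish",[(np.round(b["point"],3).tolist(),round(b["conf"],2)) for b in finder.boxes_of(n,"dish")][:2])
    M=np.linalg.inv(np.array(im["cam_to_world"])); p=M@np.array([cx,cy,s["position"][2]-.06,1]); f=200/np.tan(np.radians(im["fov_y"])/2)
    u=int(f*p[0]/p[2]+im["cx"]); v=int(f*p[1]/p[2]+im["cy"]); print("centre px",u,v)
    r=60; c=im["color"][max(0,v-r):v+r,max(0,u-r):u+r]; cs.append(cv2.resize(c,(390,390),interpolation=cv2.INTER_CUBIC))
cv2.imwrite(f"pics/crops_{k}.png",cv2.hconcat(cs))
E
python3 look.py 4 .415 .298
```

```text
{'time_s': 8.675, 'q': [22.4239, 24.3279, 90.2149, -0.0148, 65.423, 91.127], 'position': [0.4153, 0.2984, 0.1157], 'ft_force': [0.3899, -2.829, 5.5697], 'wrist_torque': [-0.4633, -0.1392, 0.0197], 'grip_width': 0.016}
scene ball [([0.426, 0.306, 0.037], 0.48)] dish [([0.414, 0.304, 0.027], 0.57)]
centre px 419 249
top ball [] dish [([0.421, 0.265, 0.021], 0.8), ([0.65, -0.062, 0.006], 0.58)]
centre px 224 244
```

View pics/crops_4.png

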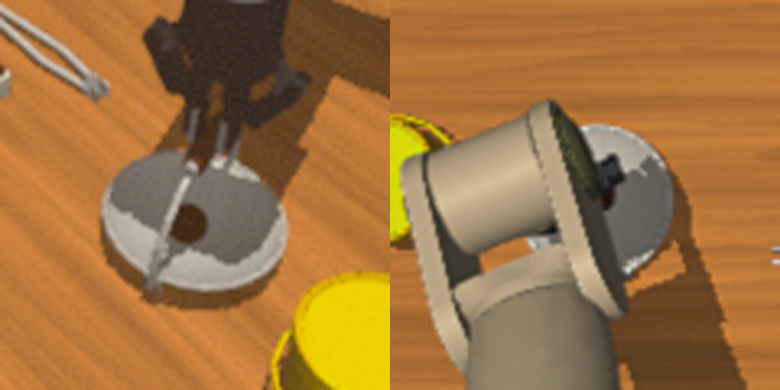

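play_rows(commands=[{"grip":1,"x":0,"y":0,"z":-0.001,"rx":0,"ry":0,"rz":0},{"grip":1,"x":0,"y":0,"z":-0.002,"rx":0,"ry":0,"rz":0},{"grip":1,"x":0,"y":0,"z":-0.004,"rx":0,"ry":0,"rz":0},{"grip":1,"x":0,"y":0,"z":-0.006,"rx":0,"ry":0,"rz":0},{"grip":1,"x":0,"y":0,"z":-0.008,"rx":0,"ry":0,"rz":0},{"grip":1,"x":0,"y":0,"z":-0.009,"rx":0,"ry":0,"rz":0},{"grip":1,"x":0,"y":0,"z":-0.01,"rx":0,"ry":0,"rz":0},{"grip":1,"x":0,"y":0,"z":-0.01,"rx":0,"ry":0,"rz":0},{"grip":1,"x":0,"y":0,"z":-0.01,"rx":0,"ry":0,"rz":0},{"grip":1,"x":0,"y":0,"z":-0.01,"rx":0,"ry":0,"rz":0},{"grip":1,"x":0,"y":0,"z":-0.009,"rx":0,"ry":0,"rz":0},{"grip":1,"x":0,"y":0,"z":-0.008,"rx":0,"ry":0,"rz":0}])

```text
time_s: 10.48
position: [0.4151, 0.2985, 0.203]
tool_rot: [[0.932, 0.363, 0.0], [0.363, -0.932, 0.0], [0.0, 0.0, -1.0]]
ft_force: [0.2, 0.6, -3.8]
grip_width: 0.0157
```

play_rows(commands=[{"grip":1,"x":0,"y":0,"z":-0.006,"rx":0,"ry":0,"rz":0},{"grip":1,"x":0,"y":0,"z":-0.004,"rx":0,"ry":0,"rz":0},{"grip":1,"x":0,"y":0,"z":-0.002,"rx":0,"ry":0,"rz":0},{"grip":1,"x":0,"y":0,"z":-0.001,"rx":0,"ry":0,"rz":0},{"grip":1,"x":0,"y":0,"z":0,"rx":0,"ry":0,"rz":0},{"grip":1,"x":0,"y":0,"z":0,"rx":0,"ry":0,"rz":0}])

```text
time_s: 11.22
position: [0.415, 0.2984, 0.2153]
tool_rot: [[0.932, 0.363, -0.0], [0.363, -0.932, -0.0], [-0.0, 0.0, -1.0]]
ft_force: [0.6, -0.1, -2.6]
grip_width: 0.0157
```

```bash
python3 look.py 5 .415 .298
```

```text
{'time_s': 11.225, 'q': [22.4317, 18.3389, 81.2966, -0.0017, 80.3871, 91.1278], 'position': [0.415, 0.2984, 0.2153], 'ft_force': [0.5952, -0.0764, -2.59], 'wrist_torque': [0.0167, 0.0578, 0.0029], 'grip_width': 0.0157}
scene ball [] dish [([0.415, 0.304, 0.125], 0.8)]
centre px 424 223
top ball [] dish [([0.413, 0.267, 0.117], 0.93)]
centre px 217 243
```

View pics/crops_5.png

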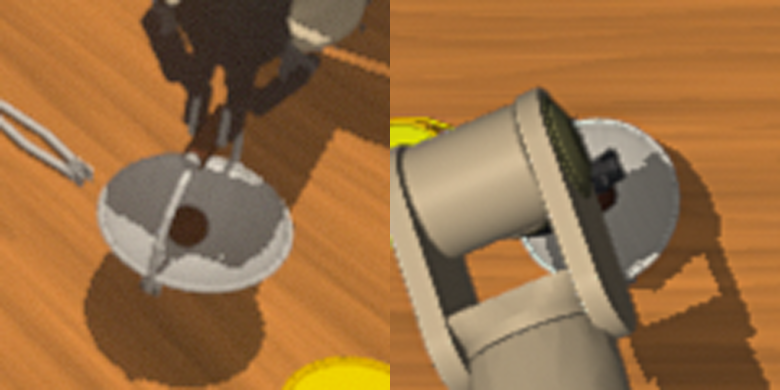

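play_rows(commands=[{"grip":1,"x":0,"y":0,"z":0,"rx":0,"ry":0,"rz":-0.02},{"grip":1,"x":0,"y":0,"z":0,"rx":0,"ry":0,"rz":-0.05},{"grip":1,"x":0,"y":0,"z":0,"rx":0,"ry":0,"rz":-0.08},{"grip":1,"x":0,"y":0,"z":0,"rx":0,"ry":0,"rz":-0.09},{"grip":1,"x":0,"y":0,"z":0,"rx":0,"ry":0,"rz":-0.09},{"grip":1,"x":0,"y":0,"z":0,"rx":0,"ry":0,"rz":-0.09},{"grip":1,"x":0,"y":0,"z":0,"rx":0,"ry":0,"rz":-0.09},{"grip":1,"x":0,"y":0,"z":0,"rx":0,"ry":0,"rz":-0.09},{"grip":1,"x":0,"y":0,"z":0,"rx":0,"ry":0,"rz":-0.09},{"grip":1,"x":0,"y":0,"z":0,"rx":0,"ry":0,"rz":-0.09},{"grip":1,"x":0,"y":0,"z":0,"rx":0,"ry":0,"rz":-0.09},{"grip":1,"x":0,"y":0,"z":0,"rx":0,"ry":0,"rz":-0.09}])

```text
time_s: 13.02
position: [0.4151, 0.2984, 0.2154]
tool_rot: [[0.233, 0.972, -0.0], [0.972, -0.233, 0.0], [0.0, -0.0, -1.0]]
ft_force: [0.9, -0.2, -4.0]
grip_width: 0.0159
```

play_rows(commands=[{"grip":1,"x":0,"y":0,"z":0,"rx":0,"ry":0,"rz":-0.09},{"grip":1,"x":0,"y":0,"z":0,"rx":0,"ry":0,"rz":-0.08},{"grip":1,"x":0,"y":0,"z":0,"rx":0,"ry":0,"rz":-0.05},{"grip":1,"x":0,"y":0,"z":0,"rx":0,"ry":0,"rz":-0.02},{"grip":1,"x":0,"y":0,"z":0,"rx":0,"ry":0,"rz":0},{"grip":1,"x":0,"y":0,"z":0,"rx":0,"ry":0,"rz":0},{"grip":1,"x":0,"y":0,"z":0,"rx":0,"ry":0,"rz":0}])

```text
time_s: 13.9
position: [0.4151, 0.2984, 0.2154]
tool_rot: [[-0.001, 1.0, -0.0], [1.0, 0.001, -0.0], [-0.0, -0.0, -1.0]]
ft_force: [0.3, 0.2, -3.9]
grip_width: 0.0157
```

```bash
python3 look.py 6 .415 .298; cat > rim.py <<'E'
import numpy as np,sys,cv2
k,cx,cy,z0=sys.argv[1],*map(float,sys.argv[2:5])
for n in("scene","top"):
    P=np.load(f"pics/{n}_{k}.npy"); x,y,z=np.moveaxis(P,-1,0); r=np.hypot(x-cx,y-cy)
    m=(r>.068)&(r<.085)&(z>z0+.02)&(z<z0+.045); Q=P[m]
    if len(Q)>10:
        A=np.c_[Q[:,:2]-[cx,cy],np.ones(len(Q))]; c=np.linalg.lstsq(A,Q[:,2],rcond=None)[0]
        rc=cv2.minEnclosingCircle(Q[:,:2].astype(np.float32))
        print(n,len(Q),"tilt deg x,y",np.degrees(c[:2]).round(2),"rim z",c[2].round(4),"circle",np.round(rc[0],4),round(rc[1],4))
    m=(r<.09)&(z>z0+.045)&(z<z0+.108); Q=P[m]
    if len(Q)>10:
        d=Q[:,:2]-Q[:,:2].mean(0); w,v=np.linalg.eigh(np.cov(d.T)); print(n,"arch legs",len(Q),Q.mean(0).round(3),"dir",np.degrees(np.arctan2(v[1,1],v[0,1])).round(1),np.sqrt(w).round(4))
E
python3 rim.py 6 .415 .298 .1
```

```text
{'time_s': 13.9, 'q': [22.4281, 18.3287, 81.2834, 0.0002, 80.3905, 22.3861], 'position': [0.4151, 0.2984, 0.2154], 'ft_force': [0.2959, 0.2149, -3.9076], 'wrist_torque': [-0.0266, 0.0433, -0.0171], 'grip_width': 0.0157}
scene ball [([0.427, 0.311, 0.133], 0.46)] dish [([0.417, 0.297, 0.125], 0.98)]
centre px 424 223
top ball [] dish [([0.427, 0.266, 0.123], 0.58)]
centre px 217 243
scene 463 tilt deg x,y [0.7  0.06] rim z 0.1311 circle [0.4183 0.2998] 0.0827
scene arch legs 125 [0.417 0.319 0.18 ] dir 90.0 [0.0019 0.0656]
top 247 tilt deg x,y [-0.23 -0.17] rim z 0.1296 circle [0.4123 0.2932] 0.08
top arch legs 38 [0.414 0.232 0.189] dir 90.3 [0.0021 0.0107]
```

View pics/crops_6.png

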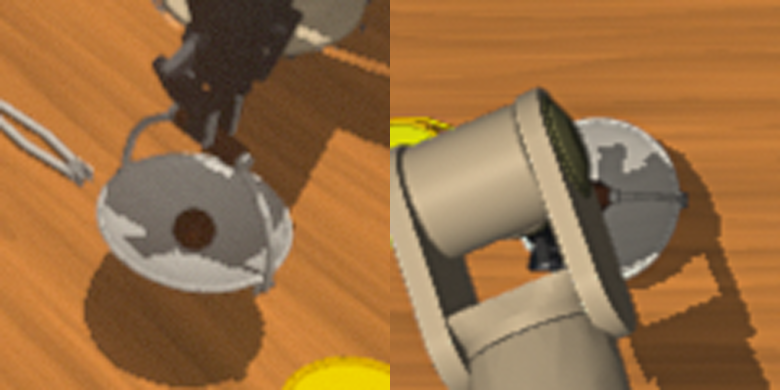

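```bash
python3 - <<'E'
import numpy as np,cv2
for n in("scene","top"):
    P=np.load(f"pics/{n}0.npy"); C=cv2.imread(f"pics/{n}0.png").astype(int)
    x,y,z=np.moveaxis(P,-1,0)
    for t in(70,90,110):
        m=((C.max(-1)<t)&(abs(x-.65)<.12)&(abs(y+.055)<.16)&(abs(z)<.03)).astype(np.uint8)
        k,l,st,_=cv2.connectedComponentsWithStats(m); i=1+st[1:,4].argmax(); Q=P[l==i]
        r=cv2.minAreaRect(Q[:,:2].astype(np.float32)); print(n,t,len(Q),np.round(r[0],4),np.round(r[1],3),round(r[2],1),np.percentile(Q,2,axis=0).round(3),np.percentile(Q,98,axis=0).round(3))
E
```

```text
scene 70 2161 [ 0.6544 -0.0584] [0.138 0.226] 0.1 [ 0.59  -0.163  0.   ] [0.72  0.049 0.009]
scene 90 2262 [ 0.6536 -0.0607] [0.23  0.141] 89.8 [ 0.587 -0.164  0.   ] [0.72  0.049 0.009]
scene 110 2307 [ 0.6533 -0.063 ] [0.14  0.235] 0.1 [ 0.587 -0.165  0.   ] [0.72  0.05  0.009]
top 70 2540 [ 0.6505 -0.0601] [0.139 0.215] 0.3 [ 0.585 -0.164 -0.003] [0.716 0.044 0.011]
top 90 2595 [ 0.6512 -0.0607] [0.216 0.141] 89.9 [ 0.584 -0.165 -0.004] [0.718 0.044 0.011]
top 110 2613 [ 0.6513 -0.0614] [0.142 0.218] 0.4 [ 0.584 -0.165 -0.004] [0.718 0.044 0.011]
```

play_rows(commands=[{"grip":1,"x":-0.0007,"y":0.0005,"z":0,"rx":0,"ry":0,"rz":0},{"grip":1,"x":-0.0021,"y":0.0014,"z":0,"rx":0,"ry":0,"rz":0},{"grip":1,"x":-0.0035,"y":0.0023,"z":0,"rx":0,"ry":0,"rz":0},{"grip":1,"x":-0.0049,"y":0.0032,"z":0,"rx":0,"ry":0,"rz":0},{"grip":1,"x":-0.0063,"y":0.0042,"z":0,"rx":0,"ry":0,"rz":0},{"grip":1,"x":-0.0077,"y":0.0051,"z":0,"rx":0,"ry":0,"rz":0},{"grip":1,"x":-0.0091,"y":0.006,"z":0,"rx":0,"ry":0,"rz":0},{"grip":1,"x":-0.0104,"y":0.0069,"z":0,"rx":0,"ry":0,"rz":0},{"grip":1,"x":-0.01115,"y":0.0074,"z":0,"rx":0,"ry":0,"rz":0},{"grip":1,"x":-0.01115,"y":0.0074,"z":0,"rx":0,"ry":0,"rz":0},{"grip":1,"x":-0.01115,"y":0.0074,"z":0,"rx":0,"ry":0,"rz":0},{"grip":1,"x":-0.01115,"y":0.0074,"z":0,"rx":0,"ry":0,"rz":0}])

```text
time_s: 15.7
position: [0.4749, 0.2084, 0.2154]
tool_rot: [[-0.001, 1.0, 0.0], [1.0, 0.001, -0.0], [-0.0, 0.0, -1.0]]
ft_force: [0.2, -0.1, -3.9]
grip_width: 0.0158
```

play_rows(commands=[{"grip":1,"x":-0.01115,"y":0.0074,"z":0,"rx":0,"ry":0,"rz":0},{"grip":1,"x":-0.01115,"y":0.0074,"z":0,"rx":0,"ry":0,"rz":0},{"grip":1,"x":-0.01115,"y":0.0074,"z":0,"rx":0,"ry":0,"rz":0},{"grip":1,"x":-0.01115,"y":0.0074,"z":0,"rx":0,"ry":0,"rz":0},{"grip":1,"x":-0.01115,"y":0.0074,"z":0,"rx":0,"ry":0,"rz":0},{"grip":1,"x":-0.01115,"y":0.0074,"z":0,"rx":0,"ry":0,"rz":0},{"grip":1,"x":-0.01115,"y":0.0074,"z":0,"rx":0,"ry":0,"rz":0},{"grip":1,"x":-0.01115,"y":0.0074,"z":0,"rx":0,"ry":0,"rz":0},{"grip":1,"x":-0.01115,"y":0.0074,"z":0,"rx":0,"ry":0,"rz":0},{"grip":1,"x":-0.01115,"y":0.0074,"z":0,"rx":0,"ry":0,"rz":0},{"grip":1,"x":-0.01115,"y":0.0074,"z":0,"rx":0,"ry":0,"rz":0},{"grip":1,"x":-0.01115,"y":0.0074,"z":0,"rx":0,"ry":0,"rz":0}])

```text
time_s: 17.2
position: [0.5638, 0.0748, 0.2154]
tool_rot: [[-0.001, 1.0, -0.0], [1.0, 0.001, 0.0], [0.0, -0.0, -1.0]]
ft_force: [0.4, -0.5, -3.3]
grip_width: 0.0159
```

play_rows(commands=[{"grip":1,"x":-0.01115,"y":0.0074,"z":0,"rx":0,"ry":0,"rz":0},{"grip":1,"x":-0.01115,"y":0.0074,"z":0,"rx":0,"ry":0,"rz":0},{"grip":1,"x":-0.01115,"y":0.0074,"z":0,"rx":0,"ry":0,"rz":0},{"grip":1,"x":-0.01115,"y":0.0074,"z":0,"rx":0,"ry":0,"rz":0},{"grip":1,"x":-0.01115,"y":0.0074,"z":0,"rx":0,"ry":0,"rz":0},{"grip":1,"x":-0.01115,"y":0.0074,"z":0,"rx":0,"ry":0,"rz":0},{"grip":1,"x":-0.01115,"y":0.0074,"z":0,"rx":0,"ry":0,"rz":0},{"grip":1,"x":-0.01115,"y":0.0074,"z":0,"rx":0,"ry":0,"rz":0},{"grip":1,"x":-0.0104,"y":0.0069,"z":0,"rx":0,"ry":0,"rz":0},{"grip":1,"x":-0.0091,"y":0.006,"z":0,"rx":0,"ry":0,"rz":0},{"grip":1,"x":-0.0077,"y":0.0051,"z":0,"rx":0,"ry":0,"rz":0},{"grip":1,"x":-0.0063,"y":0.0042,"z":0,"rx":0,"ry":0,"rz":0}])

```text
time_s: 18.7
position: [0.6451, -0.0475, 0.2154]
tool_rot: [[-0.001, 1.0, -0.0], [1.0, 0.001, 0.0], [0.0, -0.0, -1.0]]
ft_force: [0.3, -0.4, -4.2]
grip_width: 0.0158
```

play_rows(commands=[{"grip":1,"x":-0.0049,"y":0.0032,"z":0,"rx":0,"ry":0,"rz":0},{"grip":1,"x":-0.0035,"y":0.0023,"z":0,"rx":0,"ry":0,"rz":0},{"grip":1,"x":-0.0021,"y":0.0014,"z":0,"rx":0,"ry":0,"rz":0},{"grip":1,"x":-0.0007,"y":0.0005,"z":0,"rx":0,"ry":0,"rz":0},{"grip":1,"x":0,"y":0,"z":0,"rx":0,"ry":0,"rz":0},{"grip":1,"x":0,"y":0,"z":0,"rx":0,"ry":0,"rz":0},{"grip":1,"x":0,"y":0,"z":0,"rx":0,"ry":0,"rz":0},{"grip":1,"x":0,"y":0,"z":0,"rx":0,"ry":0,"rz":0}])

```text
time_s: 19.7
position: [0.6523, -0.0582, 0.2154]
tool_rot: [[-0.001, 1.0, -0.0], [1.0, 0.001, -0.0], [-0.0, -0.0, -1.0]]
ft_force: [0.4, -0.6, -4.3]
grip_width: 0.0158
```

```bash
python3 look.py 7 .652 -.059;python3 rim.py 7 .652 -.059 .1
```

```text
{'time_s': 19.7, 'q': [-15.4387, 33.0252, 56.5813, -0.0002, 90.394, -15.5029], 'position': [0.6523, -0.0582, 0.2154], 'ft_force': [0.3703, -0.5602, -4.3145], 'wrist_torque': [0.0179, -0.0231, 0.0292], 'grip_width': 0.0158}
scene ball [([0.679, -0.333, 0.092], 0.49), ([0.66, -0.043, 0.131], 0.46)] dish [([0.654, -0.06, 0.128], 0.61)]
centre px 275 185
top ball [] dish [([0.66, -0.034, 0.123], 0.78)]
centre px 337 164
scene 354 tilt deg x,y [ 0.48 -0.1 ] rim z 0.131 circle [ 0.6518 -0.0568] 0.0828
scene arch legs 94 [ 0.654 -0.035  0.177] dir 90.1 [0.0022 0.0667]
top 31 tilt deg x,y [ 1.51 -2.83] rim z 0.1288 circle [ 0.6579 -0.0684] 0.0744
top arch legs 21 [ 0.65  -0.072  0.186] dir 89.2 [0.002  0.0649]
```

View pics/crops_7.png

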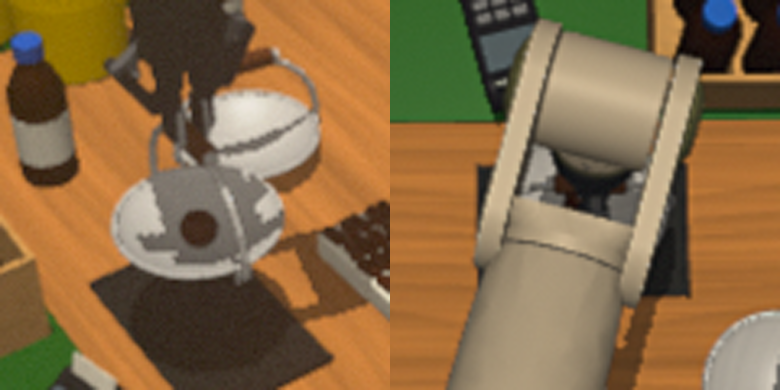

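View pics/scene_7.png

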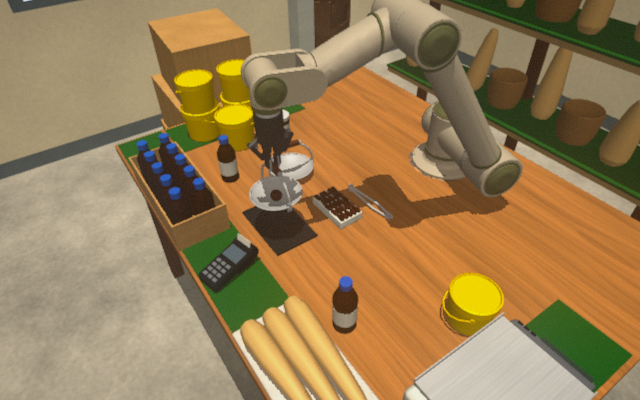

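The scene picture shows the dish (276,193) above the mat, with the ball in its middle at about (276,196). The pack, tongs, bottles and tub haven't moved. I'll let it settle briefly and then hand in.

play_rows(commands=[{"grip":1,"x":0,"y":0,"z":0,"rx":0,"ry":0,"rz":0},{"grip":1,"x":0,"y":0,"z":0,"rx":0,"ry":0,"rz":0},{"grip":1,"x":0,"y":0,"z":0,"rx":0,"ry":0,"rz":0},{"grip":1,"x":0,"y":0,"z":0,"rx":0,"ry":0,"rz":0},{"grip":1,"x":0,"y":0,"z":0,"rx":0,"ry":0,"rz":0},{"grip":1,"x":0,"y":0,"z":0,"rx":0,"ry":0,"rz":0}])

```text
time_s: 20.75
position: [0.6523, -0.0583, 0.2154]
tool_rot: [[-0.001, 1.0, -0.0], [1.0, 0.001, -0.0], [-0.0, -0.0, -1.0]]
ft_force: [-0.5, 0.5, -3.6]
grip_width: 0.0161
```

```bash
python3 - <<'E'
from h import *
im=optics.get_image("scene"); P=cloud(im); C=im["color"].astype(int)
x,y,z=np.moveaxis(P,-1,0); m=(np.hypot(x-.652,y+.058)<.04)&(z>.112)&(z<.15)&(C.max(-1)<90)
print("ball visible",m.sum(),P[m].mean(0).round(4))
Q=np.load("pics/scene0.npy")
for k,cx,cy,r in(("pack",.473,-.002,.1),("spare",.485,-.255,.06),("tub",.437,.51,.07),("bA",.7,.34,.06),("tongs",.367,.03,.05)):
    d=np.hypot(Q[...,0]-cx,Q[...,1]-cy)<r; print(k,np.nanmedian(abs(P[...,2]-Q[...,2])[d]).round(4))
s=env.observe(); print(s["time_s"],np.round(s["qvel"],2),np.round(s["position"],4))
print(order.close_job())
E
```

```text
ball visible 101 [ 0.6591 -0.0454  0.1327]
pack 0.0019
spare 0.0029
tub 0.0016
bA 0.0016
tongs 0.0022
20.8 [-0.01 -0.09  0.02  0.01  0.05  0.  ] [ 0.6523 -0.0583  0.2154]
the job is handed in; nothing more can be done
None
```

The dish with the date ball is now held still over the middle of the change mat, and I handed the job in at about 20.8 s of the 54 s. I gripped it by the wooden bar with 60 N and lifted it 10 cm straight up. Only then did I turn it about 69°, so the arch runs left to right, and carry it slowly to the mat.

**Position:** the tool is at (0.652, -0.058); I measured the mat centre at about (0.652, -0.059). The underside is about 0.10 m above the counter, from a rim height of 0.131 m.

**Level and arch:** the scene camera shows a tilt of at most 0.5° and the arch at 90°. The top camera fitted tilts of 1.5° and -2.8°. I set that aside because the arm hid most of the rim from it, leaving only 31 points.

**Ball:** the last scene picture shows it in the middle of the dish. The visible side measured about 7 mm in x and 13 mm in y off the tool axis. That is roughly what seeing only the camera-facing side would give, and the top camera could not see the ball to confirm it.

**Everything else:** the pack, spare dish, tub, bottle_a and tongs showed no change beyond 2–3 mm of depth noise. I did not measure the jar and bottle_b again at the end, but the arm never went near them.

**Other differences:** the two cameras disagreed by about 3–5 mm on positions, so I used values between them. My first three move calls were refused for missing keys and moved nothing.

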